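# Stamp a sample canister's lid on the treadle press

## Task

Tip the canister's loose lid up on one edge to vent it, lift it off and lay it, handle up, in the middle of the marking press's bed with the handle bar crosswise to the press. Let go of it, then press the treadle at the front of the press, under the wire guard, fully down to its stop so that the stamp marks the lid, and let the treadle come back up. Leave the canister standing where it is and do not disturb the spot plate, spatula, reagent jar or wash bottle.

Things in the scene. Friction and masses are not known exactly. Their poses are not given: they have to be found in the camera images.
- press: Marking press, bolted down: grey housing 185 mm deep (local x -70 to +115), 170 wide (y), 108 high, with a 12 mm steel bed plate on top (x and y -85 to +85, upper face z = 120). Origin: on the table below the middle of the bed; x points from its front (treadle side, roughly to the robot's right) to its back, y to its left, z up.
- guard (a point): Middle of the crossbar of the wire guard: a U of 8 mm rod, 144 mm wide, that stands out level over the treadle 30 mm beyond the bed's front edge (press x = -115, z = 114 mm). Reach the treadle from in front, under the crossbar, with the tool tilted 30 to 45 degrees, tips pointing along the press's +x.
- stamp_foot: Stamp foot on the stamp arm; origin at the arm's hinge (press x = 110, z = 150 mm) between two posts (x 90 to 120, y to +-38, 155 high). At rest the arm leans backwards, clear of the bed, top about 240 mm above the table. As the treadle goes down it swings forward and its stamp foot, 20 mm across, lands on the lid, 34 mm behind the bed's middle.
- bed (a point): Middle of the upper face of the press's bed, 120 mm above the table; axes as the press.
- pedal_pad (a point): Point to press on the treadle: upper face, mid-width, 11 mm behind its front edge, 51 mm above the table when up, about 32 when down. The treadle is a dark steel plate 110 mm wide, 8 thick (12 at the front edge), hinged about the press's y at press x = -60, z = 45 mm and reaching to x = -126 mm, under and 11 mm beyond the guard.
- pedal (a joint): Treadle angle: 0 up (spring holds it there), 0.35 rad fully down on its stop. Needs about 15 to 25 N at the pad.
- canister: Open round steel canister, loose, outer diameter 112 mm, wall 4 mm, 100 mm high. Origin: centre of its underside, z up.
- lid: Steel lid: disc 120 mm across, 6 thick (local z 6 to 12 mm) over a plug 90 mm across, 6 high (z 0 to 6), loose in the canister's mouth. A handle bar stands on it in the middle: 14 mm thick (local x), 70 long (local y), 30 high (z 12 to 42). Origin: centre of the plug's underside, 94 mm above the table when on the canister. About 0.16 kg.
- spot_plate: Bystander: white ceramic spot plate 85 x 115 x 12 mm, origin under its centre.
- spatula: Bystander: steel spatula 170 mm long lying on the table between press and canister, origin under its middle.
- reagent: Bystander: amber reagent jar, 52 mm in diameter, 100 mm high, origin under its centre.
- wash_bottle: Bystander: white wash bottle, 76 mm in diameter, 200 mm high, origin under its centre.

How it is judged (in metres and radians):
On the way, in this order (a step that is already met when the one before it is completed fails the run):
1. The lid is tipped up by at least 10 degrees for 0.1 s while it is still at the canister's mouth (its centre less than 35 mm above where it sat and within 30 mm sideways) (angle between lid's own z axis and vertical above 0.175 rad and z of lid in the frame of canister between 0.09 and 0.129 m and horizontal distance between lid and canister below 0.03 m), for 0.1 s.
2. The lid lies flat on the bed, handle up, centre within 15 mm of the bed's middle, the handle bar crosswise (within 17 degrees of the press's y axis), let go, the treadle still up (z of lid in the frame of bed between -0.004 and 0.004 m and horizontal distance between lid and bed below 0.015 m and angle between lid's own z axis and vertical below 0.06 rad and angle between the y axis of lid and the y axis of press, either way round below 0.3 rad and contact force between the fingers and lid below 0.1 N and linear speed of lid below 0.02 m/s and value of joint pedal below 0.06 rad), for 0.3 s.
3. The treadle is held fully down on its stop (at least 0.33 of 0.35 rad) for 0.3 s by the gripper's fingers, with the stamp on the lid and the lid still in its place and not held (z of lid in the frame of bed between -0.004 and 0.004 m and horizontal distance between lid and bed below 0.015 m and angle between lid's own z axis and vertical below 0.06 rad and angle between the y axis of lid and the y axis of press, either way round below 0.3 rad and value of joint pedal above 0.33 rad and contact force between lid and stamp_foot above 0.15 N and contact force between the fingers and press above 1 N and contact force between the fingers and lid below 0.1 N), for 0.3 s.
At the end, for the whole second after the job is handed in: The stamped lid lies at rest flat on the press's bed, handle up, its centre within 15 mm of the bed's middle and its handle bar within 17 degrees of crosswise (the press's y axis); the treadle is back up (below 0.06 rad); the canister stands upright on the table within 40 mm of where it was (z of lid in the frame of bed between -0.004 and 0.004 m and horizontal distance between lid and bed below 0.015 m and angle between each of lid, canister's own z axis and vertical below 0.06 rad and angle between the y axis of lid and the y axis of press, either way round below 0.3 rad and value of joint pedal below 0.06 rad and height (world z) of canister below 0.01 m and distance of canister from where it was at the start of the episode below 0.04 m and linear speed of each of lid, canister below 0.02 m/s); the robot touches nothing.
It fails at once if The canister is tipped by more than 15 degrees (angle between canister's own z axis and vertical above 0.26 rad).
It fails at once if The lid is turned or tipped by more than 60 degrees from level (angle between lid's own z axis and vertical above 1.05 rad).
It fails at once if A bystander (spot plate, spatula, jar or wash bottle) is moved by more than 30 mm (distance of any of spot_plate, spatula, reagent, wash_bottle from where it was at the start of the episode above 0.03 m).
It also fails if it takes over 64 s, if anything falls off the work surface, if the arm or the gripper's body presses on something with over 40 N, if the wrist force passes 120 N, or if a joint passes its speed limit or range.

## Robot

A 6-joint arm with a two-finger parallel gripper is mounted at the origin on the work surface. World frame = base frame: x ahead of the robot, y to its left, z up, the work surface at z = 0. Lengths are in mm, angles in degrees, forces in N, time in s.
With the tool pointing down it reaches from about 325 to 900 mm from the base axis. Payload 6.1 kg.
Tool frame: the origin (TCP) lies midway between the tips of the shut fingers; the grasp point (between the pads) lies env.tcp_to_grasp behind it (env.tcp_to_grasp is the distance from the TCP to the grasp point, in mm); y points along the fingers, x is the direction in which the jaws open and shut, and the axes are right-handed (so a half turn about y gives the same grasp; the last joint's range is limited). The gripper opens to 85 mm and grips with 20 to 120 N. Pads are 22 mm wide; open, the fingers measure 114 mm over their backs; the gripper's body (76 mm by 85 mm) begins 54 mm behind the grasp point. The pads swing forward as they close: fully open they stand 13 mm farther back than shut.
Start: joints at [-72.485, 12.628, 87.462, -0, 79.91, -7.225], TCP at [261.559, -567.629, 231.3] pointing down, gripper open.
Joint ranges: [-170.65, 170.65], [-52.31, 119.04], [5.05, 147.46], [-71.25, 251.25], [11.57, 151.72], [-153.62, 153.62]. Speed limits (degrees/s): [147.25, 147.25, 172.46, 180, 180, 180].

## Interface

Orientations are given as [roll, pitch, yaw] about the fixed x, y, z axes, in that order (R = Rz(yaw) Ry(pitch) Rx(roll)).
In Python, from workcell import status, cams, order, env gives the robot as it stands.
- The arm moves only by the tool send_rows, never from a script. Its argument "series" is one flat list of numbers, 7 for each row, row after row: the shift along the tool's x, y, z in cm, then the turn, a rotation vector about the tool's x, y, z in degrees, then the closure in counts, from 0 (fully open) to 255 (shut). A call has 1 to 8 rows; each row shifts and turns the commanded pose from where the row before left it, along the tool's axes as they then stand; what a row does not reach is not made up. A row lasts 1/10 s, in which the tool goes at most 50 mm and 8.59 degrees, less where a joint would pass 70% of its speed; a pose out of reach is approached as far as the arm can. A call is refused whole if a number of a shift passes 5 or a number of a turn 8.59, either way. A call with a gripper value outside its range is refused whole. The fingers move at their own pace and stop on an object; the grip force is fixed at half the most. Time passes only in rows, so rows that do not move let the fingers close. It gives the time, the measured TCP pose, the force and the opening at its end, in the units of the state.
- status.get_obs(): the state, without advancing time (a new reading comes with each control period).
- cams.get_image(name): name is "scene" or "top" or "wrist"; returns a dict with "pixels" (420x560x3 uint8, red, green, blue), "fx", "fy", "cx", "cy" (pixels), "eye" and "orientation" of the camera in the world; the wrist camera has in their place "hand_eye" (4x4, takes a point from camera to tool coordinates, whose origin is the TCP and whose axes are the tool frame's). Camera axes: x right, y down, z forward; pixel columns grow to the right and rows downward; lengths in mm; the calibration is good to about 2 mm. A picture is of the moment at which its call begins: read the wrist's pose just before it. There is no depth.
- order.close_job(): hands the job in, once; it reports no verdict.
The state is a dict: "time_s": time; "qpos": joint angles; "qd": joint speeds; "joint_efforts": joint torques, N m; "tool_pos": TCP position; "orientation": TCP orientation; "ft_force": force on the tool from outside, world axes, zero at the start; "ft_torque": the same for the moment, N m; "finger_gap": opening from 0.0 (shut) to 1.0 (fully open).
Only numpy, scipy, OpenCV 4.12 (cv2) and the standard library are available. Lean on these libraries where they do the work, as an engineer would, in place of code of your own. Each camera call takes 0.05 s, during which the arm holds its last target. There are 200 camera calls.

## Working session

There is one attempt and no reset: what is moved stays moved. The work goes in short steps, Python scripts to look and compute and a tool call to move; the robot and the scene stay as the last step left them, time stands still between calls to the robot, and variables do not carry over. Pictures are saved under pics/ and viewed, about 8 in all and at most 12, crops included, and the job is handed in when it is done.

Besides the shell and the picture viewer there is one more tool, called after "Request:" as a command line: name --argument value ..., lists and objects as JSON in quotes. send_rows: Moves the arm, as the interface text tells. Its arguments: {"type":"object","properties":{"series":{"type":"array"}},"required":["series"]}

```bash
mkdir -p pics; ls; cat > h.py <<'E'
import numpy as np, cv2
from workcell import status, cams, order, env
from scipy.spatial.transform import Rotation as R
def snap(n,f):
    o=status.get_obs(); im=cams.get_image(n); cv2.imwrite('pics/'+f+'.png',im['pixels'][:,:,::-1])
    im2={k:np.array(v).tolist() for k,v in im.items() if k!='pixels'}
    import json; im2['obs']={k:np.array(v).tolist() for k,v in o.items()}; json.dump(im2,open('pics/'+f+'.json','w')); return im2
def ray(f,u,v):
    import json; c=json.load(open('pics/'+f+'.json'))
    d=np.array([(u-c['cx'])/c['fx'],(v-c['cy'])/c['fy'],1.])
    if 'hand_eye' in c:
        H=np.array(c['hand_eye']); o=c['obs']; Rt=R.from_euler('xyz',o['orientation'],degrees=True).as_matrix()
        return Rt@H[:3,3]+np.array(o['tool_pos']), Rt@H[:3,:3]@d
    O=np.array(c['orientation']); Rm=O if O.shape==(3,3) else R.from_euler('xyz',O,degrees=True).as_matrix()
    return np.array(c['eye']),Rm@d
def atz(f,u,v,z):
    e,d=ray(f,u,v); return e+d*(z-e[2])/d[2]
def tri(*l):
    A=np.zeros((3,3));b=np.zeros(3);rs=[ray(*x) for x in l]
    for e,d in rs:
        d=d/np.linalg.norm(d);P=np.eye(3)-np.outer(d,d);A+=P;b+=P@e
    p=np.linalg.solve(A,b); return p,[np.linalg.norm(np.cross(p-e,d/np.linalg.norm(d))) for e,d in rs]
E
python3 - <<'E'
from h import *
print(env.tcp_to_grasp); print(status.get_obs())
for n in('scene','top'): print(n,snap(n,n))
a=cv2.imread('pics/top.png');b=cv2.imread('pics/scene.png')
E
```

```text
pics
18.700000000000003
{'time_s': 0.0, 'qpos': array([-7.24846128e+01,  1.26762072e+01,  8.75255623e+01, -8.99556377e-05,
        7.99101987e+01, -7.22553362e+00]), 'qd': array([-0.04958237,  0.08862552,  0.00184665, -0.01383913, -0.04903127,
        0.01447324]), 'joint_efforts': array([ 3.42981011e-04, -4.96897280e+01, -3.89389801e+01, -1.99148276e-04,
        1.12140505e-02, -2.47117100e-06]), 'tool_pos': array([ 261.38001283, -567.05495954,  230.19067464]), 'orientation': array([-89.98600497,   0.11109015, -65.25904972]), 'ft_force': array([-0.14564481, -1.15091754, -0.01856703]), 'ft_torque': array([-0.00390274, -0.00200937,  0.05136755]), 'finger_gap': 1.0022677911758833}
scene {'fx': 458.49987282098317, 'fy': 458.49987282098317, 'cx': 284.67330897080893, 'cy': 216.73606535154423, 'eye': [1329.715854800027, -213.56452147544155, 803.2855318881765], 'orientation': [-133.9016154857501, 0.2254864015620629, 74.88888024597058], 'obs': {'time_s': 0.0, 'qpos': [-72.48461275555327, 12.676207175070841, 87.52556233782708, -8.995563767266501e-05, 79.91019867525938, -7.2255336177962235], '
[... 983 characters left out ...]
, 0.0008726899861865603, 79.91058901383973, -7.2261866360981415], 'qd': [-0.03648768068388551, -0.031709803168841165, -0.10715873266601947, -0.004921802466040775, 0.005838411142018675, 0.09327428024728408], 'joint_efforts': [0.001502771774539724, -49.86132860183716, -39.087055921554565, -0.00010366870583311538, 0.0062419657479040325, 4.512485020313761e-05], 'tool_pos': [261.3672321897911, -567.0640190441748, 230.2372836994223], 'orientation': [-89.98555284387409, 0.10711378453470356, -65.26045675031], 'ft_force': [0.21571003232883376, 0.3654898957588753, -0.42257447422246874], 'ft_torque': [-0.014579601045016401, 0.011370840341468806, 0.023196130690218926], 'finger_gap': 1.0006086633101914}}
```

View pics/top.png

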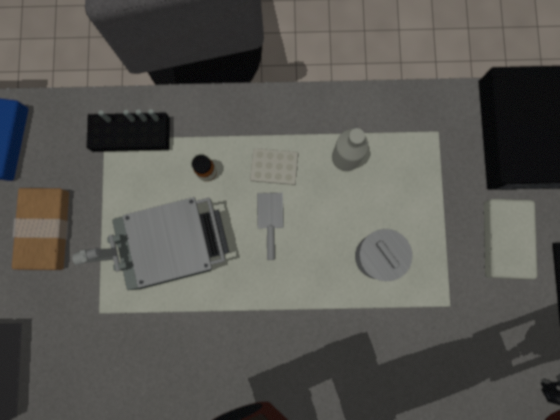

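View pics/scene.png

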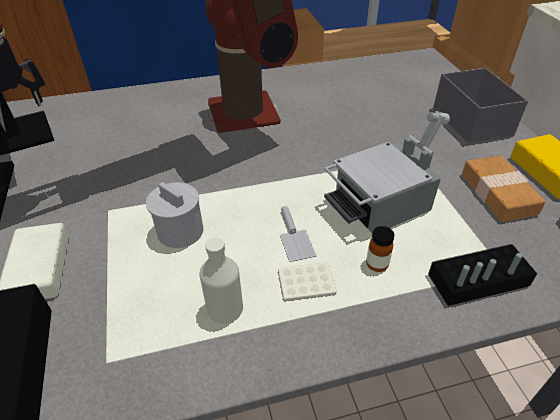

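```bash
python3 - <<'E'
import cv2,numpy as np
a=cv2.imread('pics/top.png');b=cv2.imread('pics/scene.png')
def g(im,x,y,w,h,s,st=10):
    c=cv2.resize(im[y:y+h,x:x+w],None,fx=s,fy=s,interpolation=cv2.INTER_CUBIC)
    c=np.clip(c*1.3,0,255).astype('uint8')
    for i in range(x-x%st+st,x+w,st): cv2.line(c,((i-x)*s,0),((i-x)*s,6),(0,0,255),1);cv2.putText(c,str(i),((i-x)*s-10,16),0,.35,(0,0,255),1)
    for i in range(y-y%st+st,y+h,st): cv2.line(c,(0,(i-y)*s),(6,(i-y)*s),(0,0,255),1);cv2.putText(c,str(i),(8,(i-y)*s+4),0,.35,(0,0,255),1)
    return c
o=np.zeros((600,800,3),'uint8')
o[0:300,0:500]=g(a,115,190,125,75+0,4)[:300,:500]
o[0:300,520:800]=g(a,350,220,70,75,4)
o[300:600,0:500]=g(b,325,135,125,75,4)
o[300:600,520:800]=g(b,140,175,70,75,4)
o[0:300,0:500]=cv2.resize(g(a,115,190,125,105,4),(500,420))[:300] if 0 else g(a,115,190,125,75,4)
cv2.imwrite('pics/c1.png',o)
E
```

```text
(no output)
```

View pics/c1.png

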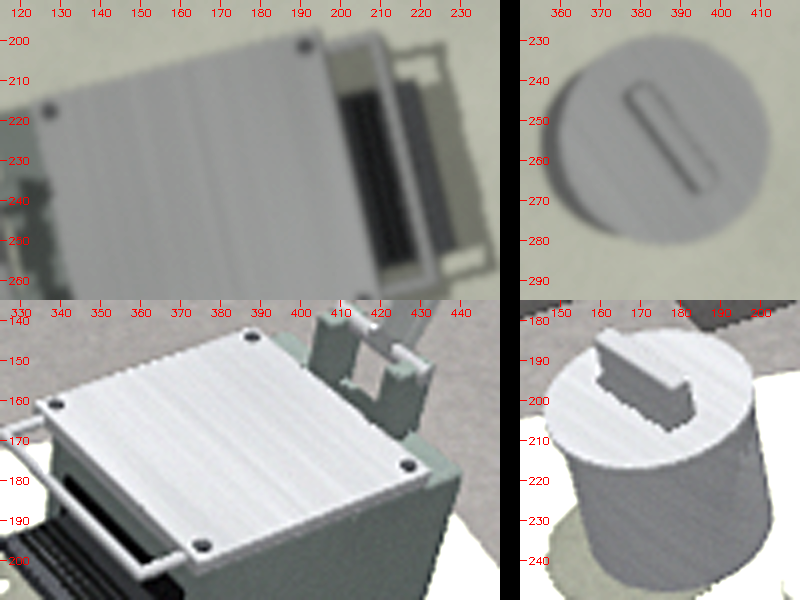

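```bash
python3 - <<'E'
from h import *
np.set_printoptions(precision=1,suppress=True)
for t,s,n in [((191.5,201.5),(375.5,196.3),'fL'),((127.5,217.5),(427,176.3),'bR'),((206,264.5),(339,161),'f-'),((139,282),(388,144),'b-'),((386,255),(172.4,199.5),'lid'),((397,265),(160.7,183.7),'h1'),((381,241),(181,196),'h2')]:
    print(n,*tri(('top',*t),('scene',*s)))
# known z constraints
P=[atz('top',*t,120)[:2] for t in [(191.5,201.5),(127.5,217.5),(206,264.5),(139,282)]]
S=[atz('scene',*t,120)[:2] for t in [(375.5,196.3),(427,176.3),(339,161),(388,144)]]
for Q in(P,S):
    Q=np.array(Q); print(Q,Q.mean(0)); d=Q[1]-Q[0]+Q[3]-Q[2]; e=Q[0]-Q[2]+Q[1]-Q[3]; print('xdir',np.degrees(np.arctan2(d[1],d[0])),'ydir',np.degrees(np.arctan2(e[1],e[0])),np.linalg.norm(Q[1]-Q[0]))
print(atz('top',386,255,106),atz('scene',172.4,199.5,106))
for f,l in(('top',[(397,265),(381,241)]),('scene',[(160.7,183.7),(181,196)])):
    q=[atz(f,*x,136) for x in l]; print(q,(q[0]+q[1])/2,np.degrees(np.arctan2(*(q[1]-q[0])[1::-1])))
E
```

```text
fL [632.6 183.7 119. ] [np.float64(0.2700321869045566), np.float64(0.27003218690445124)]
bR [598.5 330.  119. ] [np.float64(0.21050298333514733), np.float64(0.21050298333524656)]
f- [487.8 149.7 119.7] [np.float64(0.26453174263385504), np.float64(0.2645317426339363)]
b- [451.1 299.1 118. ] [np.float64(2.1914048335920557), np.float64(2.1914048335919256)]
lid [ 501.6 -260.   101.6] [np.float64(0.26196714305613555), np.float64(0.2619671430561646)]
h1 [ 477.5 -277.9  133.3] [np.float64(1.1378026630334772), np.float64(1.137802663033467)]
h2 [ 531.9 -241.3  133.7] [np.float64(2.5790210841908086), np.float64(2.5790210841907037)]
[[632.3 183.2]
 [598.5 329.9]
 [487.8 149.9]
 [451.8 300.7]] [542.6 240.9]
xdir 103.21999177755316 ydir 12.123147808825674 150.48761796205477
[[633.6 183.4]
 [599.6 328.9]
 [488.2 149.2]
 [453.6 295.2]] [543.7 239.2]
xdir 103.23917552619432 ydir 13.1144557940398 149.49442145204196
[ 501.4 -258.9  106. ] [ 506.7 -260.   106. ]
[array([ 477.6, -276.2,  136. ]), array([ 531.4, -243.4,  136. ])] [ 504.5 -259.8  136. ] 31.30670856149978
[array([ 480.6, -278.8,  136. ]), array([ 535.5, -238.6,  136. ])] [ 508.  -258.7  136. ] 36.18998629589971
```

```bash
cat >> h.py <<'E'
def plan(pos,Rt,n=0):
    "rows (cm, deg) that bring the measured pose to the goal on a straight line"
    o=status.get_obs(); p0=np.array(o['tool_pos']); R0=R.from_euler('xyz',o['orientation'],degrees=True)
    rv=(R0.inv()*Rt).as_rotvec(degrees=True); d=np.array(pos)-p0
    n=n or int(np.ceil(max(np.linalg.norm(d)/45,np.abs(rv).max()/8.2,1)))
    print('from',p0.round(1),np.round(o['orientation'],1),'F',np.round(o['ft_force'],1),'gap',round(o['finger_gap'],3),'n',n,'rotvec',rv.round(1))
    for i in range(n):
        Ri=R0*R.from_rotvec(rv*i/n,degrees=True); print(np.round(np.r_[Ri.inv().apply(d/n)/10,rv/n],2).tolist())
def down(yaw): return R.from_euler('xyz',[-90,0,yaw],degrees=True)
E
python3 -c "
from h import *
plan([503,-260,240],down(-56.5))"
```

```text
from [ 261.4 -567.1  230.3] [-90.    0.1 -65.3] F [-0.1  0.5 -0.6] gap 1.001 n 9 rotvec [-0.  -8.8 -0.1]
[-1.98, -0.1, 3.87, -0.0, -0.97, -0.01]
[-1.91, -0.1, 3.9, -0.0, -0.97, -0.01]
[-1.84, -0.1, 3.93, -0.0, -0.97, -0.01]
[-1.78, -0.1, 3.96, -0.0, -0.97, -0.01]
[-1.71, -0.11, 3.99, -0.0, -0.97, -0.01]
[-1.64, -0.11, 4.02, -0.0, -0.97, -0.01]
[-1.57, -0.11, 4.05, -0.0, -0.97, -0.01]
[-1.5, -0.11, 4.07, -0.0, -0.97, -0.01]
[-1.43, -0.11, 4.1, -0.0, -0.97, -0.01]
```

Request:
send_rows --series '[-2, -0.1, 3.9, 0, -1, 0, 0, -1.9, -0.1, 3.9, 0, -1, 0, 0, -1.8, -0.1, 3.9, 0, -1, 0, 0, -1.8, -0.1, 4, 0, -1, 0, 0, -1.7, -0.1, 4, 0, -1, 0, 0, -1.6, -0.1, 4, 0, -1, 0, 0, -1.6, -0.1, 4, 0, -1, 0, 0, -1.5, -0.1, 4.1, 0, -1, 0, 0]'

```text
time_s: 0.9
tool_pos: [476.7, -292.8, 239.0]
orientation: [-90.0, 0.0, -57.2]
ft_force: [0.3, 0.6, 0.2]
finger_gap: 0.998
```

Request:
send_rows --series '[-1.4, -0.1, 4.1, 0, -0.8, 0, 0, 0, 0, 0, 0, 0, 0, 0, 0, 0, 0, 0, 0, 0, 0]'

```text
time_s: 1.2
tool_pos: [503.2, -259.6, 239.8]
orientation: [-90.0, 0.0, -56.3]
ft_force: [0.2, -0.4, 0.1]
finger_gap: 0.998
```

```bash
python3 -c "
from h import *
print(snap('wrist','w1')['hand_eye'])
plan([503,-260,240],down(-56.5))"
```

```text
[[0.9999988796582483, 0.00030579827831742523, 0.0014653223738498179, 0.3859141660858545], [-0.0013379032778511367, -0.2564402438268232, 0.9665591608178242, -143.81164669188152], [0.0006713397541052579, -0.9665600384008489, -0.2564395473975925, 64.77070961244058], [0.0, 0.0, 0.0, 1.0]]
from [ 502.7 -260.5  239.9] [-90.    0.  -56.4] F [ 1.1 -0.2 -0.2] gap 1.0 n 1 rotvec [ 0.   0.1 -0. ]
[-0.03, -0.01, 0.05, 0.05, 0.08, -0.03]
```

View pics/w1.png

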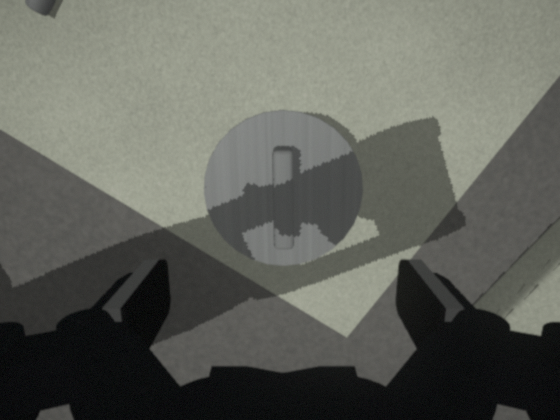

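```bash
python3 -c "
from h import *
print(atz('w1',283,188,106),atz('w1',284,149,136),atz('w1',284,248,136),atz('w1',204,188,106)-atz('w1',362,188,106))
for l in [(('top',386,255),('w1',283,188)),(('scene',172.4,199.5),('w1',283,188)),(('top',397,265),('w1',284,248)),(('top',381,241),('w1',284,149))]: print(tri(*l))
"
```

```text
[ 506.0534582  -258.87464642  106.        ] [ 533.65586817 -241.17761306  136.        ] [ 476.24116664 -279.57001729  136.        ] [-65.93383727  98.82312439   0.        ]
(array([ 502.43153651, -261.83383569,   87.64123809]), [np.float64(0.6822442815033348), np.float64(0.6822442815033323)])
(array([ 505.85107554, -259.51686385,  105.14728375]), [np.float64(0.5320484419508993), np.float64(0.5320484419508601)])
(array([ 477.52457129, -277.07125033,  139.66980432]), [np.float64(1.6357699982103964), np.float64(1.6357699982104932)])
(array([ 532.50206231, -242.61896405,  133.47139118]), [np.float64(1.5501171776342768), np.float64(1.5501171776342486)])
```

Request:
send_rows --series '[0.1, 4.3, 0.25, 0, 0, 0, 0, 0, 4.3, 0, 0, 0, 0, 0, 0, 2.5, 0, 0, 0, 0, 0, 0, 1.5, 0, 0, 0, 0, 0, 0, 0, 0, 0, 0, 0, 0, 0, 0, 0, 0, 0, 0, 0]'

```text
time_s: 1.85
tool_pos: [505.9, -261.2, 115.4]
orientation: [-90.0, -0.1, -56.5]
ft_force: [1.2, 0.2, -0.7]
finger_gap: 0.999
```

Request:
send_rows --series '[0, 0, 0, 0, 0, 0, 255, 0, 0, 0, 0, 0, 0, 255, 0, 0, 0, 0, 0, 0, 255, 0, 0, 0, 0, 0, 0, 255, 0, 0, 0, 0, 0, 0, 255, 0, 0, 0, 0, 0, 0, 255, 0, 0, 0, 0, 0, 0, 255, 0, 0, 0, 0, 0, 0, 255]'

```text
time_s: 2.65
tool_pos: [506.0, -260.2, 114.8]
orientation: [-90.0, -0.0, -56.5]
ft_force: [-0.3, 0.5, 4.6]
finger_gap: 0.148
```

Request:
send_rows --series '[0, -0.5, 0, 0, 0, 0, 255, 0, -0.5, 0, 0, 0, 0, 255, 0, -0.5, 0, 0, 0, 0, 255, 0, -0.5, 0, 0, 0, 0, 255, 0, 0, 0, 0, 0, 0, 255, 0, 0, 0, 0, 0, 0, 255]'

```text
time_s: 3.25
tool_pos: [505.7, -260.1, 134.5]
orientation: [-90.0, -0.0, -56.5]
ft_force: [0.3, 0.2, -1.8]
finger_gap: 0.15
```

```bash
python3 -c "
from h import *
snap('wrist','w2'); print(status.get_obs()['ft_force'],status.get_obs()['tool_pos'])
a=cv2.imread('pics/w2.png'); b=cv2.imread('pics/scene.png'); snap('scene','s2'); c=cv2.imread('pics/s2.png')
o=np.zeros((420,800,3),'uint8'); o[:,:440]=a[:,60:500]; o[:,440:]=cv2.resize(c[110:320,110:290],(360,420)); cv2.imwrite('pics/c2.png',o)
"
```

```text
[ 0.58943168  1.27425277 -1.65739614] [ 505.54861618 -259.97751177  134.1952417 ]
```

View pics/c2.png

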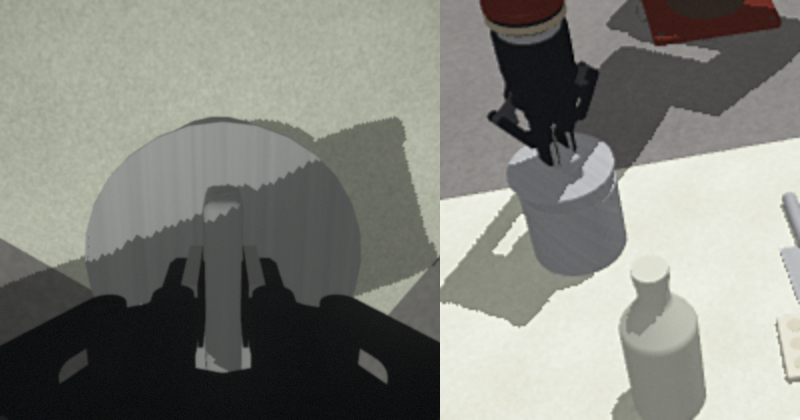

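Request:
send_rows --series '[0, 0, 0, 0, 0, 5, 255, 0, 0, 0, 0, 0, 5, 255, 0, 0, 0, 0, 0, 4.5, 255, 0, 0, 0, 0, 0, 0, 255, 0, 0, 0, 0, 0, 0, 255, 0, 0, 0, 0, 0, 0, 255, 0, 0, 0, 0, 0, 0, 255]'

```text
time_s: 4.05
tool_pos: [505.5, -259.5, 134.6]
orientation: [-90.0, 14.4, -56.4]
ft_force: [-0.7, 0.6, -2.1]
finger_gap: 0.151
```

Request:
send_rows --series '[0, 0, 0, 0, 0, -5, 255, 0, 0, 0, 0, 0, -5, 255, 0, 0, 0, 0, 0, -4.5, 255, 0, -4, 0, 0, 0, 0, 255, 0, -4, 0, 0, 0, 0, 255, 0, -3, 0, 0, 0, 0, 255, 0, 0, 0, 0, 0, 0, 255]'

```text
time_s: 4.75
tool_pos: [508.0, -261.1, 250.9]
orientation: [-89.8, -0.6, -56.4]
ft_force: [-0.2, -0.1, -1.0]
finger_gap: 0.151
```

```bash
python3 -c "
from h import *
plan([543,240,245],down(-76.8),13)"
```

```text
from [ 508.  -261.1  250.9] [-89.8  -0.6 -56.4] F [-0.2 -0.1 -1. ] gap 0.151 n 13 rotvec [-0.3 20.4  0.6]
[-3.06, 0.02, 2.36, -0.03, 1.57, 0.04]
[-3.13, 0.02, 2.27, -0.03, 1.57, 0.04]
[-3.19, 0.03, 2.19, -0.03, 1.57, 0.04]
[-3.25, 0.03, 2.1, -0.03, 1.57, 0.04]
[-3.3, 0.03, 2.01, -0.03, 1.57, 0.04]
[-3.36, 0.03, 1.92, -0.03, 1.57, 0.04]
[-3.41, 0.03, 1.82, -0.03, 1.57, 0.04]
[-3.46, 0.03, 1.73, -0.03, 1.57, 0.04]
[-3.5, 0.04, 1.64, -0.03, 1.57, 0.04]
[-3.54, 0.04, 1.54, -0.03, 1.57, 0.04]
[-3.59, 0.04, 1.44, -0.03, 1.57, 0.04]
[-3.62, 0.04, 1.34, -0.03, 1.57, 0.04]
[-3.66, 0.04, 1.24, -0.03, 1.57, 0.04]
```

Request:
send_rows --series '[-3.1, 0, 2.4, 0, 1.5, 0, 255, -3.1, 0, 2.3, 0, 1.6, 0, 255, -3.2, 0, 2.2, 0, 1.6, 0, 255, -3.2, 0, 2.1, 0, 1.6, 0, 255, -3.3, 0, 2, 0, 1.6, 0, 255, -3.4, 0, 1.9, 0, 1.6, 0, 255, -3.4, 0, 1.8, 0, 1.6, 0, 255, -3.5, 0, 1.7, 0, 1.6, 0, 255]'

```text
time_s: 5.55
tool_pos: [526.3, 50.9, 243.3]
orientation: [-90.0, 0.0, -69.2]
ft_force: [1.0, 0.1, -2.1]
finger_gap: 0.149
```

Request:
send_rows --series '[-3.5, 0, 1.6, 0, 1.5, 0, 255, -3.5, 0, 1.5, 0, 1.5, 0, 255, -3.6, 0, 1.4, 0, 1.5, 0, 255, -3.6, 0, 1.3, 0, 1.5, 0, 255, -3.6, 0, 1.2, 0, 1.5, 0, 255, 0, 0, 0, 0, 0, 0, 255, 0, 0, 0, 0, 0, 0, 255, 0, 0, 0, 0, 0, 0, 255]'

```text
time_s: 6.35
tool_pos: [538.9, 239.3, 243.6]
orientation: [-90.1, -0.0, -76.7]
ft_force: [1.2, -1.0, -1.9]
finger_gap: 0.149
```

```bash
python3 -c "
from h import *
plan([542.5,240,160],down(-76.8))"
```

```text
from [538.9 239.3 243.6] [-90.1  -0.  -76.7] F [ 1.2 -1.  -1.9] gap 0.149 n 2 rotvec [0.1 0.1 0. ]
[0.01, 4.18, 0.19, 0.03, 0.07, 0.02]
[0.01, 4.18, 0.19, 0.03, 0.07, 0.02]
```

Request:
send_rows --series '[0, 4.2, 0.2, 0, 0, 0, 255, 0, 4.2, 0.2, 0, 0, 0, 255, 0, 1.3, 0, 0, 0, 0, 255, 0, 0, 0, 0, 0, 0, 255, 0, 0, 0, 0, 0, 0, 255]'

```text
time_s: 6.85
tool_pos: [544.3, 240.6, 149.0]
orientation: [-89.9, 0.0, -76.7]
ft_force: [0.5, -0.1, -1.5]
finger_gap: 0.148
```

Request:
send_rows --series '[0, 0.2, 0, 0, 0, 0, 255, 0, 0.2, 0, 0, 0, 0, 255, 0, 0, 0, 0, 0, 0, 255]'

```text
time_s: 7.15
tool_pos: [543.8, 241.2, 144.3]
orientation: [-89.9, 0.0, -76.7]
ft_force: [0.1, -0.4, -1.8]
finger_gap: 0.148
```

Request:
send_rows --series '[0, 0.15, 0, 0, 0, 0, 255, 0, 0, 0, 0, 0, 0, 255, 0, 0.1, 0, 0, 0, 0, 255, 0, 0, 0, 0, 0, 0, 255]'

```text
time_s: 7.55
tool_pos: [543.4, 241.1, 140.9]
orientation: [-90.0, 0.0, -76.7]
ft_force: [-0.4, -0.2, -0.9]
finger_gap: 0.15
```

Request:
send_rows --series '[0, 0.1, 0, 0, 0, 0, 255, 0, 0, 0, 0, 0, 0, 255]'

```text
time_s: 7.75
tool_pos: [543.4, 241.1, 140.8]
orientation: [-90.0, -0.0, -76.7]
ft_force: [-2.6, -0.8, 5.0]
finger_gap: 0.148
```

Request:
send_rows --series '[0, 0, 0, 0, 0, 0, 60, 0, 0, 0, 0, 0, 0, 60, 0, 0, 0, 0, 0, 0, 60, 0, 0, 0, 0, 0, 0, 60, 0, -2, 0, 0, 0, 0, 60, 0, -4, 0, 0, 0, 0, 60, 0, -4, 0, 0, 0, 0, 60, 0, -2, 0, 0, 0, 0, 60]'

```text
time_s: 8.55
tool_pos: [544.8, 241.4, 264.1]
orientation: [-89.7, 0.0, -76.7]
ft_force: [0.6, 0.3, 0.3]
finger_gap: 0.766
```

```bash
python3 -c "
from h import *
snap('wrist','w3');snap('scene','s3'); print(status.get_obs()['tool_pos'])
a=cv2.imread('pics/w3.png'); c=cv2.imread('pics/s3.png')
o=np.zeros((420,800,3),'uint8'); o[:,:520]=a[:,20:540]; o[:,520:]=cv2.resize(c[100:310,320:460],(280,420)); cv2.imwrite('pics/c3.png',o)
"
```

```text
[545.42404761 241.67033753 264.41361582]
```

View pics/c3.png

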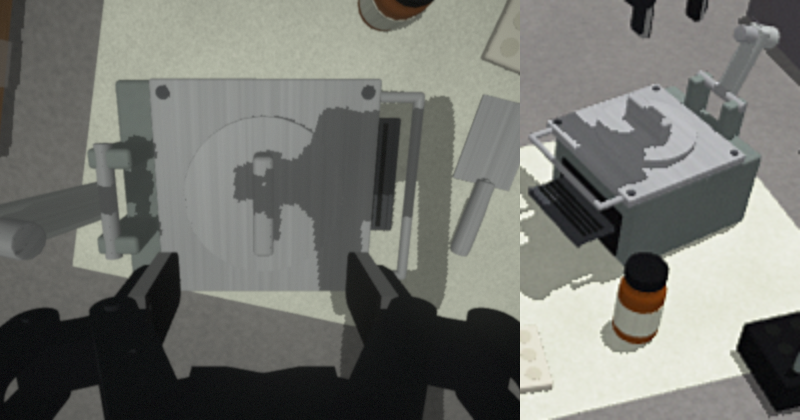

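```bash
python3 -c "
from h import *
f='w3'; s=[atz(f,183,92,120),atz(f,388,92,120)]; print(s,s[0]-s[1])
h=(s[0]-s[1])[:2];h/=np.linalg.norm(h); yv=np.array([-h[1],h[0]]); print('xdir',np.degrees(np.arctan2(h[1],h[0])))
q=[atz(f,283,156,162),atz(f,282,252,162)]; print('handle',q,(q[0]+q[1])/2)
C=(s[0]+s[1])[:2]/2+76*yv; print('bedcentre',C)
e=atz(f,282,115,132); print('disc edge',e, 'centre',e[:2]+60*yv)
P=np.array([543,240]);print('pad',P-115*h,'standoff', P-190*h)
# guard crossbar in wrist: ends (crop 418,96),(404,270)
print([atz(f,438,97,114),atz(f,424,270,114)], 'expect',P-115*h)
"
```

```text
[array([599.54942865, 328.77549849, 120.        ]), array([634.27565924, 182.7625717 , 120.        ])] [-34.72623058 146.01292679   0.        ]
xdir 103.3781063252373
handle [array([576.18176212, 248.0186965 , 162.        ]), array([510.93452585, 233.20441282, 162.        ])] [543.55814399 240.61155466 162.        ]
bedcentre [542.97485244 238.18444597]
disc edge [600.64648563 254.53566363 132.        ] centre [542.27462392 240.65309327]
pad [569.60825986 128.12059838] standoff [586.96147281  55.15577123]
[array([640.0698413 , 143.68487573, 114.        ]), array([504.04549202, 108.59269271, 114.        ])] expect [569.60825986 128.12059838]
```

```bash
python3 -c "
from h import *
plan([589,45,240],down(13.3),12)"
```

```text
from [545.4 241.7 264.4] [-89.6   0.  -76.7] F [-0.1 -0.   0.5] gap 0.761 n 12 rotvec [ -0.4 -90.    0.3]
[1.68, 0.2, -0.03, -0.03, -7.5, 0.03]
[1.66, 0.2, -0.25, -0.03, -7.5, 0.03]
[1.61, 0.2, -0.46, -0.03, -7.5, 0.03]
[1.54, 0.2, -0.67, -0.03, -7.5, 0.03]
[1.44, 0.2, -0.86, -0.03, -7.5, 0.03]
[1.32, 0.2, -1.04, -0.03, -7.5, 0.03]
[1.17, 0.2, -1.2, -0.03, -7.5, 0.03]
[1.0, 0.2, -1.35, -0.03, -7.5, 0.03]
[0.82, 0.2, -1.47, -0.03, -7.5, 0.03]
[0.62, 0.2, -1.56, -0.03, -7.5, 0.03]
[0.41, 0.2, -1.63, -0.03, -7.5, 0.03]
[0.2, 0.2, -1.67, -0.03, -7.5, 0.03]
```

Translate first, then turn (simpler).

Request:
send_rows --series '[4, 0.5, 0, 0, 0, 0, 255, 4, 0.5, 0, 0, 0, 0, 255, 4, 0.5, 0, 0, 0, 0, 255, 4, 0.5, 0, 0, 0, 0, 255, 4, 0.4, 0, 0, 0, 0, 255, 0, 0, 0, 0, -7.5, 0, 255, 0, 0, 0, 0, -7.5, 0, 255, 0, 0, 0, 0, -7.5, 0, 255]'

```text
time_s: 9.45
tool_pos: [588.6, 45.7, 233.5]
orientation: [-90.1, 0.1, -53.9]
ft_force: [0.1, 0.1, -0.4]
finger_gap: -0.002
```

Request:
send_rows --series '[0, 0, 0, 0, -7.5, 0, 255, 0, 0, 0, 0, -7.5, 0, 255, 0, 0, 0, 0, -7.5, 0, 255, 0, 0, 0, 0, -7.5, 0, 255, 0, 0, 0, 0, -7.5, 0, 255, 0, 0, 0, 0, -7.5, 0, 255, 0, 0, 0, 0, -7.5, 0, 255, 0, 0, 0, 0, -7.5, 0, 255]'

```text
time_s: 10.25
tool_pos: [588.6, 46.4, 233.6]
orientation: [-90.0, 0.2, 6.1]
ft_force: [0.3, 0.4, -0.3]
finger_gap: -0.001
```

Request:
send_rows --series '[0, 0, 0, 0, -7.5, 0, 255, 0, 0, 0, 7, 0, 0, 255, 0, 0, 0, 7, 0, 0, 255, 0, 0, 0, 7, 0, 0, 255, 0, 0, 0, 7, 0, 0, 255, 0, 0, 0, 7, 0, 0, 255, 0, 0, 0, 7, 0, 0, 255, 0, 0, 0, 0, 0, 0, 255]'

```text
time_s: 11.05
tool_pos: [588.0, 44.5, 230.9]
orientation: [-47.7, 0.4, 13.1]
ft_force: [-1.3, 0.0, -1.1]
finger_gap: 0.003
```

```bash
python3 -c "
from h import *
snap('wrist','w4')
T=down(13.3)*R.from_euler('x',42,degrees=True)
plan([543+.23*190,239.5-.973*190,66],T)"
```

```text
from [588.4  45.3 232.2] [-47.9   0.3  13.2] F [-0.4 -0.  -0.3] gap 0.003 n 4 rotvec [-0.1 -0.3 -0.2]
[0.03, 3.24, -2.61, -0.02, -0.08, -0.04]
[0.03, 3.24, -2.61, -0.02, -0.08, -0.04]
[0.02, 3.24, -2.61, -0.02, -0.08, -0.04]
[0.02, 3.25, -2.61, -0.02, -0.08, -0.04]
```

View pics/w4.png

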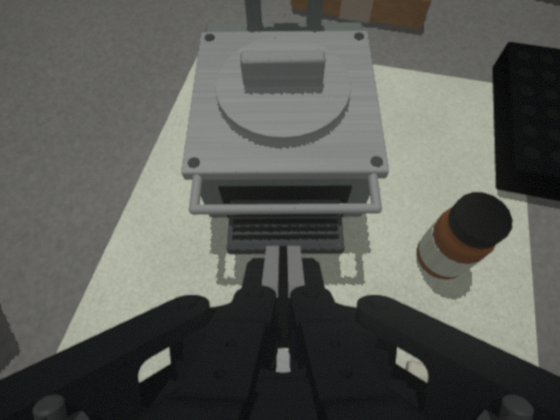

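```bash
python3 -c "
from h import *
print('jar',atz('top',203,167,100), atz('w4',480,215,100))
print('bar mid',atz('w4',286,209,114),'treadle front edge mid',atz('w4',286,250,48),'wide',atz('w4',229,250,48)-atz('w4',343,250,48))"
```

```text
jar [717.18046544 159.99757301 100.        ] [725.76756419 164.58279475 100.        ]
bar mid [570.73444988 127.3919492  114.        ] treadle front edge mid [573.06026969 117.78974562  48.        ] wide [-103.61231628  -23.93713423    0.        ]
```

Request:
send_rows --series '[0, 3.2, -2.6, 0, 0, 0, 255, 0, 3.2, -2.6, 0, 0, 0, 255, 0, 3.2, -2.6, 0, 0, 0, 255, 0, 3.2, -2.6, 0, 0, 0, 255, 0, 0, 0, 0, 0, 0, 255, 0, 0, 0, 0, 0, 0, 255]'

```text
time_s: 11.7
tool_pos: [587.3, 55.6, 71.7]
orientation: [-48.0, 0.0, 13.4]
ft_force: [0.2, -0.1, 0.7]
finger_gap: 0.003
```

```bash
python3 -c "
from h import *
T=down(13.3)*R.from_euler('x',42,degrees=True)
plan([543+.23*107,239.5-.973*107,66],T,4)"
```

```text
from [587.3  55.6  71.7] [-48.    0.   13.4] F [ 0.2 -0.1  0.7] gap 0.003 n 4 rotvec [ 0.   0.1 -0.1]
[-0.01, 1.48, 1.43, 0.0, 0.02, -0.03]
[-0.02, 1.48, 1.43, 0.0, 0.02, -0.03]
[-0.02, 1.48, 1.43, 0.0, 0.02, -0.03]
[-0.02, 1.48, 1.43, 0.0, 0.02, -0.03]
```

Request:
send_rows --series '[0, 1.5, 1.4, 0, 0, 0, 255, 0, 1.5, 1.4, 0, 0, 0, 255, 0, 1.5, 1.4, 0, 0, 0, 255, 0, 1.5, 1.4, 0, 0, 0, 255, 0, 0, 0, 0, 0, 0, 255, 0, 0, 0, 0, 0, 0, 255]'

```text
time_s: 12.3
tool_pos: [568.2, 135.3, 64.2]
orientation: [-48.0, -0.0, 13.4]
ft_force: [0.8, 0.8, 0.7]
finger_gap: -0.0
```

Request:
send_rows --series '[0, 0.37, -0.33, 0, 0, 0, 255, 0, 0.37, -0.33, 0, 0, 0, 255, 0, 0, 0, 0, 0, 0, 255]'

```text
time_s: 12.6
tool_pos: [569.0, 133.9, 54.0]
orientation: [-47.9, 0.0, 13.3]
ft_force: [-1.5, 0.2, 6.0]
finger_gap: -0.001
```

Request:
send_rows --series '[0, 0.37, -0.33, 0, 0, 0, 255, 0, 0.37, -0.33, 0, 0, 0, 255, 0, 0, 0, 0, 0, 0, 255]'

```text
time_s: 12.9
tool_pos: [569.0, 134.0, 44.5]
orientation: [-47.9, -0.0, 13.3]
ft_force: [-0.8, -0.3, 8.1]
finger_gap: -0.0
```

Request:
send_rows --series '[0, 0.3, -0.27, 0, 0, 0, 255, 0, 0, 0, 0, 0, 0, 255, 0, 0.15, -0.13, 0, 0, 0, 255, 0, 0, 0, 0, 0, 0, 255]'

```text
time_s: 13.3
tool_pos: [568.8, 134.6, 39.3]
orientation: [-47.8, -0.0, 13.3]
ft_force: [-2.9, 1.0, 9.6]
finger_gap: 0.003
```

Request:
send_rows --series '[0, 0.07, -0.07, 0, 0, 0, 255, 0, 0, 0, 0, 0, 0, 255]'

```text
time_s: 13.5
tool_pos: [568.8, 134.7, 38.6]
orientation: [-47.8, -0.0, 13.3]
ft_force: [-3.2, 1.5, 10.0]
finger_gap: 0.006
```

Request:
send_rows --series '[0, 0.15, -0.13, 0, 0, 0, 255, 0, 0, 0, 0, 0, 0, 255]'

```text
time_s: 13.7
tool_pos: [568.9, 134.7, 36.6]
orientation: [-47.8, -0.0, 13.3]
ft_force: [-2.6, 0.5, 9.5]
finger_gap: 0.001
```

Request:
send_rows --series '[0, 0.15, -0.13, 0, 0, 0, 255, 0, 0, 0, 0, 0, 0, 255]'

```text
time_s: 13.9
tool_pos: [569.0, 134.8, 35.2]
orientation: [-47.8, -0.0, 13.3]
ft_force: [-3.2, 1.7, 11.8]
finger_gap: 0.003
```

Request:
send_rows --series '[0, 0.15, -0.13, 0, 0, 0, 255, 0, 0, 0, 0, 0, 0, 255]'

```text
time_s: 14.1
tool_pos: [569.1, 135.0, 34.5]
orientation: [-47.7, -0.1, 13.4]
ft_force: [-5.4, 0.4, 19.0]
finger_gap: 0.0
```

Request:
send_rows --series '[0, 0.15, -0.13, 0, 0, 0, 255, 0, 0, 0, 0, 0, 0, 255]'

```text
time_s: 14.3
tool_pos: [569.2, 135.1, 34.2]
orientation: [-47.6, -0.1, 13.4]
ft_force: [-9.1, -1.7, 29.3]
finger_gap: -0.002
```

Request:
send_rows --series '[0, 0.1, -0.1, 0, 0, 0, 255, 0, 0, 0, 0, 0, 0, 255, 0, 0, 0, 0, 0, 0, 255, 0, 0, 0, 0, 0, 0, 255, 0, 0, 0, 0, 0, 0, 255]'

```text
time_s: 14.8
tool_pos: [569.3, 135.2, 34.0]
orientation: [-47.5, -0.1, 13.5]
ft_force: [-11.2, -2.7, 35.0]
finger_gap: -0.002
```

```bash
python3 -c "
from h import *
o=status.get_obs();print(o['ft_force'],o['tool_pos']);snap('wrist','w5');snap('scene','s5')
a=cv2.imread('pics/w5.png'); c=cv2.imread('pics/s5.png')
o=np.zeros((420,800,3),'uint8'); o[:,:440]=a[:,60:500]; o[:,440:]=cv2.resize(c[100:275,310:460],(360,420)); cv2.imwrite('pics/c5.png',o)
"
```

```text
[-11.18910194  -2.71221711  35.01466867] [569.25266234 135.18431301  34.00028178]
```

View pics/c5.png

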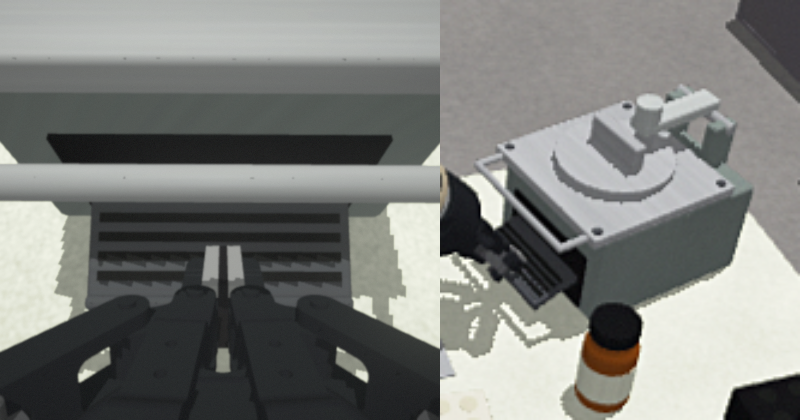

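```bash
python3 -c "
from h import *
c=np.array([543,239.6]);h=np.array([-.231,.973]);y=np.array([-.973,-.231])
import json;J=json.load(open('pics/w5.json'));H=np.array(J['hand_eye']);o=J['obs'];Rt=R.from_euler('xyz',o['orientation'],degrees=True).as_matrix();p=np.array(o['tool_pos'])
M=Rt@H[:3,:3];e=Rt@H[:3,3]+p
def pr(x,yy,z):
    q=M.T@(np.r_[c+x*h+yy*y,z]-e); return (q[0]/q[2]*J['fx']+J['cx']-60,q[1]/q[2]*J['fy']+J['cy'])
print('bar',pr(-115,0,118),pr(-115,0,110),'bed edge',pr(-85,0,120))
for a in(0,.25,.3,.35):
  for s in(-55,55):
    r=[(-66,6),(-66,-6)]; print(a,[np.round(pr(-60+u*np.cos(a)+v*np.sin(a),s,45+u*np.sin(a)+v*np.cos(a))) for u,v in r])
"
```

```text
bar (np.float64(216.7303573070124), np.float64(173.52029077447986)) (np.float64(217.09969226926893), np.float64(192.39659597509714)) bed edge (np.float64(217.92560972576388), np.float64(61.82258796881064))
0 [array([375., 302.]), array([364., 310.])]
0 [array([ 61., 301.]), array([ 73., 309.])]
0.25 [array([359., 303.]), array([351., 316.])]
0.25 [array([ 79., 302.]), array([ 87., 316.])]
0.3 [array([355., 302.]), array([348., 316.])]
0.3 [array([ 82., 301.]), array([ 89., 315.])]
0.35 [array([352., 300.]), array([346., 316.])]
0.35 [array([ 85., 299.]), array([ 92., 315.])]
```

Request:
send_rows --series '[0, -0.3, 0.27, 0, 0, 0, 255, 0, -0.4, 0.35, 0, 0, 0, 255, 0, -0.4, 0.35, 0, 0, 0, 255, 0, -0.4, 0.35, 0, 0, 0, 255, 0, -0.4, 0.35, 0, 0, 0, 255, 0, -0.4, 0.35, 0, 0, 0, 255, 0, -0.4, 0.35, 0, 0, 0, 255, 0, 0, 0, 0, 0, 0, 255]'

```text
time_s: 15.7
tool_pos: [569.1, 133.4, 64.0]
orientation: [-48.0, -0.0, 13.3]
ft_force: [-0.1, -1.0, -1.5]
finger_gap: -0.002
```

Request:
send_rows --series '[0, -1.5, -1.4, 0, 0, 0, 255, 0, -1.5, -1.4, 0, 0, 0, 255, 0, -1.5, -1.4, 0, 0, 0, 255, 0, -1.5, -1.4, 0, 0, 0, 255, 0, -3, 1, 0, 0, 0, 255, 0, -3, 1, 0, 0, 0, 255, 0, -3, 1, 0, 0, 0, 255, 0, -3, 2, 0, 0, 0, 255]'

```text
time_s: 16.5
tool_pos: [597.6, 9.5, 193.7]
orientation: [-48.0, 0.1, 13.2]
ft_force: [0.4, 0.1, 0.1]
finger_gap: 0.002
```

Request:
send_rows --series '[0, -2, 1, 0, 0, 0, 255, 0, 0, 0, 0, 0, 0, 255, 0, 0, 0, 0, 0, 0, 255]'

```text
time_s: 16.8
tool_pos: [599.2, 5.1, 214.9]
orientation: [-48.1, -0.0, 13.3]
ft_force: [-1.0, 0.2, 0.6]
finger_gap: -0.001
```

```bash
python3 -c "
from h import *
o=status.get_obs();print(o['ft_force'],o['tool_pos'],o['time_s']);snap('wrist','w6');snap('scene','s6')
a=cv2.imread('pics/w6.png'); c=cv2.imread('pics/s6.png')
o=np.zeros((420,800,3),'uint8'); o[:,:300]=a[:,130:430]; o[:375,300:]=cv2.resize(c[80:360,80:453],(500,375)); cv2.imwrite('pics/c6.png',o)
"
```

```text
[-0.96979696  0.19896994  0.63550834] [599.24033369   5.10758285 214.92303945] 16.8
```

View pics/c6.png

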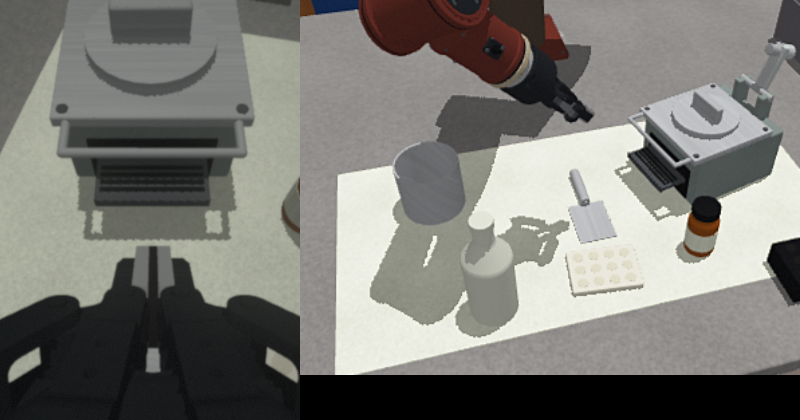

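The lid is flat and crosswise on the bed. The treadle and stamp are back at rest, the canister stands where it was, the bystanders look undisturbed, and the arm is clear. I'm handing the job in.

```bash
python3 -c "
from workcell import order; print(order.close_job())"
```

```text
the job is handed in; nothing more can be done
None
```

The lid was vented, placed and stamped, and I handed the job in at about 17 s of the 64 s allowed; no verdict is reported.

- **Vent and lift:** I gripped the lid by its handle, raised it 20 mm and tipped it about 14° over the canister's mouth, then lifted it off.
- **Placing:** I measured the lid's centre within about 3 mm of the bed's middle, with the handle within about 1° of crosswise. The lid was then let go, with the fingers well clear above it.
- **Stamping:** I pushed the treadle down from under the guard with the fingers shut and the tool tilted 42°. At the bottom the force rose to 35 N with almost no further movement, and I held it there for about 0.5 s. The picture shows the stamp foot on the lid, and the treadle's outline fits about 0.35 rad.
- **One disagreement:** the fingertips ended about 5 mm lower than the given pad height suggested. I put this down to fingertip geometry, because the stop felt rigid.
- **Last check:** the final picture shows the lid flat on the bed, the treadle and stamp arm back at rest, the canister upright in place, and the bystanders looking undisturbed. The arm was clear, with about 1 N on the wrist sensor. The final check of the canister and bystanders was by eye only.

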